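Set the bathroom timer without letting it spin

ROBOT

A 7-joint arm with a two-finger parallel gripper is mounted at the origin on the work surface. World frame = base frame: x ahead of the robot, y to its left, z up, the work surface at z = 0. Lengths are in mm, angles in degrees, forces in N, time in s.
With the tool pointing down it reaches from about 400 to 750 mm from the base axis. Payload 19.5 kg.
Tool frame: the origin (TCP) lies where the fingers leave the gripper's body, on its centre line; the fingertips stand 73 mm ahead of it and the grasp point (between the pads) lies 54 mm ahead of it; z points along the fingers, y is the line along which they close (so a half turn about z gives the same grasp; the last joint's range is limited). The gripper opens to 85 mm and grips with 20 to 120 N. Pads are 22 mm wide; open, the fingers measure 114 mm over their backs; the gripper's body (76 mm by 85 mm) begins 54 mm behind the grasp point. The pads swing forward as they close: fully open they stand 13 mm farther back than shut.
Start: joints at [-72.519, 40.479, -1.581, 85.061, 1.261, 54.483, -4.326], TCP at [195.426, 540.752, 303.868] pointing down, gripper open.
Joint ranges: [-155.06, 155.06], [-18.47, 123.98], [-90, 86.84], [0, 140.48], [-83.41, 263.41], [0, 116], [-161.91, 161.91]. Speed limits (degrees/s): [108.29, 108.29, 147.25, 147.25, 172.46, 172.46, 172.46].

INTERFACE

Orientations are given as [roll, pitch, yaw] about the fixed x, y, z axes, in that order (R = Rz(yaw) Ry(pitch) Rx(roll)).
In Python, from station import * gives the robot as it stands.
- The arm moves only by the tool send_rows, never from a script. Its argument "steps" is a list of rows, each a list of 7 numbers: the shift along the tool's x, y, z in cm, then the turn, a rotation vector about the tool's x, y, z in rad, then the finger opening in cm, from 0 to 8.54. A call has exactly 8 rows; each row shifts and turns the commanded pose from where the row before left it, along the tool's axes as they then stand; what a row does not reach is not made up. A row lasts 1/10 s, in which the tool goes at most 50 mm and 8.59 degrees, less where a joint would pass 70% of its speed; a pose out of reach is approached as far as the arm can. A call is refused whole if a number of a shift passes 5 or a number of a turn 0.15, either way. A call with a gripper value outside its range is refused whole. The fingers move at their own pace and stop on an object; "force" is the grip in N (left out, the last holds). Time passes only in rows, so rows that do not move let the fingers close, or fill a call up. It gives the time, the measured TCP pose, the force, the opening and the grip force at its end, in the units of the state.
- state(): the state, without advancing time (a new reading comes with each control period).
- capture(name): name is "side" or "top"; returns (picture, depth): 400x640x3 uint8, blue, green, red; 400x640 float32, mm along the optical axis (not along the pixel's ray), 0 where there is no reading.
- camera_model(name): a dict with "camera_matrix" (3x3 intrinsics, pixels), "xyz" and "attitude" of the camera in the world. Camera axes: x right, y up, looking along -z (the intrinsics and any distortion apply to the point x, -y, -z); pixel columns grow to the right and rows downward; lengths in mm; the calibration is good to about 2 mm. A picture is of the moment at which its call begins. camera_model takes no time and is no camera call.
- job_done(): hands the job in; it is judged then, once.
The state is a dict: "time_s": time; "joints": joint angles; "dq": joint speeds; "joint_torque": joint torques, N m; "tool_pos": TCP position; "tool_rot": TCP orientation; "force": force on the tool from outside, world axes, zero at the start; "torque": the same for the moment, N m; "finger_gap": finger opening in mm; "grip_force": force on a finger pad.
Only numpy, scipy, OpenCV 4.12 (cv2) and the standard library are available. Lean on these libraries where they do the work, as an engineer would, in place of code of your own. Each camera call takes 0.05 s, during which the arm holds its last target. There are 200 camera calls.

TASK

Turn the black dial of the white countertop timer clockwise until its white pointer stands at the red mark, bearing down on the dial as you turn so that the light, slippery timer does not spin or skid away from its place, but never so hard that you strain it (under about 25 N on its feet). Then press the green start button right down and let go. Leave the timer standing on its stone tray and all the other things where they are.

Things in the scene. Friction and masses are not known exactly. Their poses are not given: they have to be found in the camera images.
- timer: Loose timer, 0.4 kg: white housing 130 (x) by 86 by 34 mm on 4 slippery feet (x +-42, y +-29 mm), top 38 mm above tray. Origin: underside centre, at the soles; x from start button (x -44 mm) to dial (axis at x +16 mm), z up. Dial friction 0.18 N m: turned unpressed, the whole timer spins; 13 to 18 N down on the dial holds it, over 25 N on the feet is too much.
- dial_axis (a point): On the dial's axis, on top of its black pointer disc (radius 30 mm), 49 mm above the tray; x axis to the pointer. Above it a sprung cap: skirt disc, radius 24 mm, 8 mm thick, its top 12 to 22 mm above this point (differs each time, not measured: feel for it), with an upright bar on it 44 long (along x), 12 wide, 24 mm high. Cap sinks 1 mm per 8 N, 3 mm at most. Dial stays where left.
- pointer (a point): White pointer at the rim of the dial's pointer disc, 28 mm from the dial's axis, 49 mm above the tray; a white stripe on top of the grip bar shows the same end. Its x axis points from the dial's axis outward through the pointer, along the bar. Turns with the dial; fingertips astride the bar can stand on the cap's skirt to press.
- mark (a point): Top of the red mark, a 10 by 7 by 6 mm tab on the grey ring that lies on the housing round the dial, 35 mm from the dial's axis, 48 mm above the tray. Its x axis points from the dial's axis outward through the mark. It starts 0.9 to 2.4 rad clockwise (seen from above) of the pointer. The ring is stiff and stays put on the housing.
- start_top (a point): Centre of the top of the green round start button, radius 12 mm, standing 10 mm above the housing top (48 mm above the tray). Its spring lets it down 5 mm at about 4 N; it comes back up when let go.
- start (a joint): How far the start button is down: 0 up, 0.005 m fully down.
- timer_nose (a point): Middle of the housing's short end face beside the start button, at x = -65 mm, 21 mm above the tray; shows whether the timer has spun.
- tray: Pale marble tray, a fixed slab 280 (x) by 220 (y) by 12 mm, origin at the centre of its underside, on the table. The timer stands on it.
- comb: Steel comb 160 by 22 by 5 mm lying crosswise on the tray behind the timer. Bystander.
- trimmer: Black cordless trimmer 170 by 40 by 32 mm lying on the table. Bystander.
- soap_dish: White ceramic soap dish 120 by 85 by 25 mm with a green soap. Bystander.
- brush: Shaving brush with a wooden handle standing on its end, 106 mm high. Bystander.
- jar: Amber glass jar with a steel cap, 55 mm high. Bystander.
Things that resemble listed ones, but are neither listed nor needed, are in the scene too. Leave any orange or turquoise look-alike of the timer alone.

How it is judged:
By the outcome, as a careful person would: the job done as asked, in the order asked, and still so for the second after the job is handed in, with the robot touching nothing.
It also fails if it takes over 72 s, if anything falls off the work surface, if the arm or the gripper's body presses on something with over 40 N, if the wrist force passes 120 N, or if a joint passes its speed limit or range.

## Working session

There is one attempt and no reset: what is moved stays moved. The work goes in short steps, Python scripts to look and compute and a tool call to move; the robot and the scene stay as the last step left them, time stands still between calls to the robot, and variables do not carry over. Pictures are saved under pics/ and viewed, at most 10 in all, crops included, and the job is handed in when it is done.

Besides the shell and the picture viewer there is one more tool, called by a JSON object that holds its "method" and its "body". send_rows: Moves the arm, as the interface text tells. Its arguments: {"type":"object","properties":{"steps":{"type":"array","items":{"type":"array","items":{"type":"number"}}},"force":{"type":"number"}},"required":["steps"]}

```bash
mkdir -p pics
python3 - <<'E'
from station import *
import cv2,numpy as np
for n in("top","side"):
    p,d=capture(n); cv2.imwrite(f"pics/{n}0.png",p); np.savez(f"{n}0.npz",p=p,d=d)
    print(n,camera_model(n))
print(state())
E
```

```text
top {'camera_matrix': array([[377.82965291,   0.        , 315.26265676],
       [  0.        , 377.82965291, 199.17698213],
       [  0.        ,   0.        ,   1.        ]]), 'xyz': array([ 359.21487799,  -10.06032479, 1043.29995678]), 'attitude': array([  8.99125254,  -0.28428712, -90.37986795])}
side {'camera_matrix': array([[398.47442379,   0.        , 320.76036989],
       [  0.        , 398.47442379, 203.51736867],
       [  0.        ,   0.        ,   1.        ]]), 'xyz': array([  50.78682493, -495.47209106,  766.4849423 ]), 'attitude': array([ 45.51280127,   0.94255794, -43.79287504])}
{'time_s': 0.1, 'joints': array([-72.51987397,  40.50817006,  -1.58226648,  85.08075195,
         1.25959863,  54.48296698,  -4.32433399]), 'dq': array([ 0.07869042, -0.10037353,  0.11112186, -0.10801979, -0.00407618,
       -0.0635658 ,  0.03522052]), 'joint_torque': array([ 4.42910705e-04, -8.84322596e+01,  1.23584747e+00, -2.36452496e+01,
        1.69614464e-02,  5.20257920e-03, -1.35583409e-04]), 'tool_pos': array([195.36908421, 540.61919789, 303.50011524]), 'tool_rot': array([-1.79945410e+02,  9.39495659e-04,  1.60131501e+02]), 'force': array([-0.6639374 ,  0.11801777, -0.45233733]), 'torque': array([-0.020699  ,  0.05706598,  0.0050475 ]), 'grip_force': 0.0, 'finger_gap': 85.49006463540628}
```

View pics/top0.png

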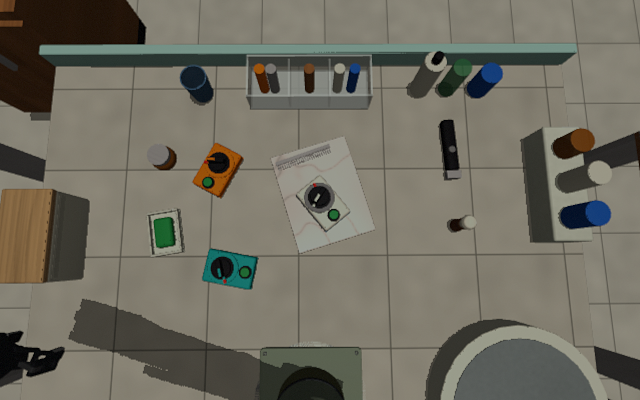

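View pics/side0.png

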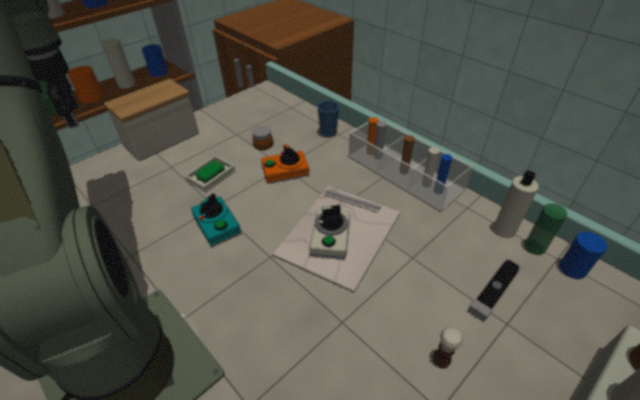

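```bash
cat > h.py <<'E'
import numpy as np,cv2
from scipy.spatial.transform import Rotation as R
def cam(m):
    return m["camera_matrix"],np.array(m["xyz"]),R.from_euler("xyz",m["attitude"],degrees=True).as_matrix()
def onz(m,uv,z):
    K,t,A=cam(m); r=np.linalg.solve(K,[uv[0],uv[1],1.]); r=A@(r*[1,-1,-1]); return t+r*(z-t[2])/r[2]
def proj(m,P):
    K,t,A=cam(m); c=(A.T@(np.array(P)-t))*[1,-1,-1]; q=K@c; return q[:2]/q[2]
def crop(p,u0,v0,u1,v1,s): return cv2.resize(p[v0:v1,u0:u1],None,fx=s,fy=s,interpolation=cv2.INTER_CUBIC)
def blobs(p,box,lo,hi,minA=3):
    u0,v0,u1,v1=box; h=cv2.cvtColor(p[v0:v1,u0:u1],cv2.COLOR_BGR2HSV); k=cv2.inRange(h,lo,hi)
    n,l,s,c=cv2.connectedComponentsWithStats(k); return [(int(s[i,4]),(c[i]+[u0,v0]).round(2)) for i in range(1,n) if s[i,4]>=minA]
E
python3 - <<'E'
from station import *
from h import *
p=np.load("top0.npz")["p"]; q=np.load("side0.npz")["p"]
a=crop(p,290,165,360,240,8); b=crop(q,295,190,365,265,8)[:600]
cv2.imwrite("pics/z.png",cv2.resize(np.hstack([a,b]),(800,428)))
for n,im,box in(("top",p,(290,165,360,240)),("side",q,(295,190,365,265))):
    m=camera_model(n)
    g=blobs(im,box,(45,100,40),(85,255,255)); r=blobs(im,box,(0,110,60),(8,255,255),1)+blobs(im,box,(172,110,60),(180,255,255),1)
    k=blobs(im,box,(0,0,0),(180,255,55),10)
    print(n,"g",[(x,onz(m,x[1],60)) for x in g],"r",[(x,onz(m,x[1],60)) for x in r],"k",[(x,onz(m,x[1],61)) for x in k])
E
```

```text
top g [((73, array([333.44, 214.14])), array([474.81158655, -63.31614548,  60.        ]))] r [((13, array([314.38, 184.54])), array([554.0665786 , -13.89111933,  60.        ]))] k [((359, array([319.11, 196.45])), array([521.82495118, -26.15202524,  61.        ])), ((46, array([332.93, 215.2 ])), array([471.91306154, -61.8884057 ,  61.        ]))]
side g [((77, array([328.19, 239.9 ])), array([469.27866473, -67.01787544,  60.        ]))] r [] k [((429, array([331.65, 218.8 ])), array([521.64587831, -25.81937907,  61.        ])), ((31, array([328.26, 243.65])), array([460.93137743, -75.72923607,  61.        ]))]
```

View pics/z.png

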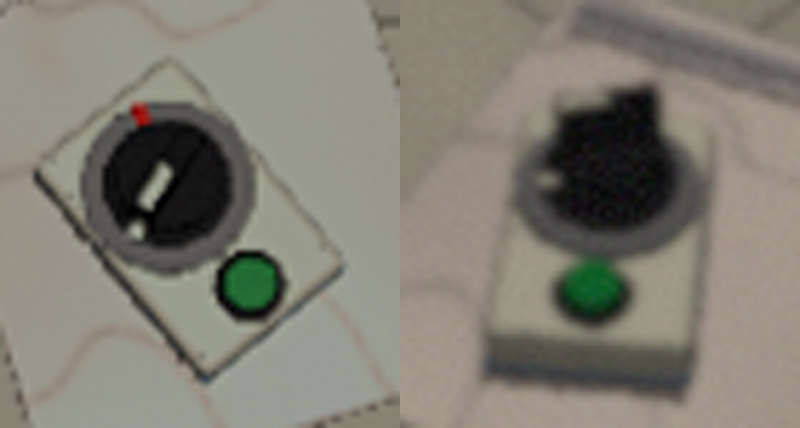

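The top crop shows the white timer: ring centre at about (319.1,197.2) in full-image pixels, white pointer (313.6,204.9), red mark (314.4,184.6) and green button (333.4,214.1). The side crop shows the ring centre near (331.5,222.9) and the button near (328.2,239.5).

Run:
```python
from station import *
from h import *
T=camera_model("top");S=camera_model("side")
c=onz(T,(319.1,197.2),54);cs=onz(S,(331.5,222.9),54)
b=onz(T,(333.44,214.14),59.5);p=onz(T,(313.6,204.9),61);m=onz(T,(314.4,184.6),59.5);ps=onz(S,(295+148/5.714-.4,190+180/5.714-.4),61)
an=lambda v:np.degrees(np.arctan2(v[1],v[0]))
print(c,cs,b,"ps",ps,p)
for n,v in(("timer",c-b),("ptr",p-c),("ptr_s",ps-cs),("mark",m-c)): print(n,np.hypot(*v[:2]),an(v))
d=np.load("top0.npz")["d"];ds=np.load("side0.npz")["d"]
# heights in the dial region
K,t,A=cam(T)
for (u,v) in [(317,197),(322,192),(320,193),(319,199),(333,214),(340,225)]:
    z=d[v,u]; P=t+A@(np.linalg.solve(K,[u,v,1])*z*[1,-1,-1]); print(u,v,P.round(1))
K,t,A=cam(S); best=[]
for u in range(318,348):
  for v in range(202,222):
    P=t+A@(np.linalg.solve(K,[u,v,1])*ds[v,u]*[1,-1,-1]); best.append(P)
B=np.array(best); print(np.sort(B[:,2])[-30:].round(1)); print(B[B[:,2]>88].mean(0))
```

```text
[520.96690302 -26.22357956  54.        ] [516.3992884  -30.59317295  54.        ] [474.87036653 -63.34322563  59.5       ] ps [497.0870476  -12.28170903  61.        ] [499.41933665 -11.49788061  61.        ]
timer 59.18410935470916 38.84306466611899
ptr 26.098732274362185 145.65113190215587
ptr_s 26.61338677790868 136.5236876363668
mark 35.24430403991232 20.38838201390038
317 197 [512.8 -20.1 107.4]
322 192 [525.4 -32.8 107.6]
320 193 [522.9 -27.7 107.6]
319 199 [508.  -25.1 105.5]
333 214 [475.3 -62.2  59.1]
340 225 [450.6 -83.5  10.6]
[104.7 104.7 104.7 104.8 104.9 104.9 105.  105.  105.1 105.1 105.1 105.2
 105.3 105.5 105.6 105.6 105.6 105.7 105.7 105.7 105.7 105.8 105.9 105.9
 106.2 106.4 107.  107.  766.5 766.5]
[510.77504547 -34.09232735 107.9798178 ]
```

Run:
```python
from station import *
from h import *
for n,box in(("top",(300,180,340,215)),("side",(315,195,350,225))):
    M=camera_model(n);K,t,A=cam(M);d=np.load(n+"0.npz")["d"]
    P=[]
    for v in range(box[1],box[3]):
        for u in range(box[0],box[2]):
            if d[v,u]>0:P.append(t+A@(np.linalg.solve(K,[u,v,1])*d[v,u]*[1,-1,-1]))
    P=np.array(P);Q=P[(P[:,2]>102)&(P[:,2]<115)];r=cv2.minAreaRect(Q[:,:2].astype(np.float32));print(n,len(Q),np.median(Q,0),Q.mean(0),r)
    h,e=np.histogram(P[:,2],bins=np.arange(50,112,2));print(list(zip(e.astype(int),h)))
```

```text
top 80 [520.60498379 -25.24083759 105.84325829] [520.22835501 -26.05028514 105.82508891] ((520.4429931640625, -25.911468505859375), (11.801785469055176, 43.5453987121582), 58.08301544189453)
[(np.int64(50), np.int64(137)), (np.int64(52), np.int64(144)), (np.int64(54), np.int64(112)), (np.int64(56), np.int64(63)), (np.int64(58), np.int64(58)), (np.int64(60), np.int64(65)), (np.int64(62), np.int64(34)), (np.int64(64), np.int64(5)), (np.int64(66), np.int64(1)), (np.int64(68), np.int64(0)), (np.int64(70), np.int64(0)), (np.int64(72), np.int64(0)), (np.int64(74), np.int64(0)), (np.int64(76), np.int64(1)), (np.int64(78), np.int64(25)), (np.int64(80), np.int64(68)), (np.int64(82), np.int64(61)), (np.int64(84), np.int64(21)), (np.int64(86), np.int64(0)), (np.int64(88), np.int64(3)), (np.int64(90), np.int64(1)), (np.int64(92), np.int64(1)), (np.int64(94), np.int64(1)), (np.int64(96), np.int64(2)), (np.int64(98), np.int64(1)), (np.int64(100), np.int64(3)), (np.int64(102), np.int64(9)), (np.int64(104), np.int64(33)), (np.int64(106), np.int64(34)), (np.int64(108), np.int64(4))]
side 68 [517.5526
[... 368 characters left out ...]
, np.int64(2)), (np.int64(64), np.int64(0)), (np.int64(66), np.int64(0)), (np.int64(68), np.int64(0)), (np.int64(70), np.int64(0)), (np.int64(72), np.int64(7)), (np.int64(74), np.int64(9)), (np.int64(76), np.int64(15)), (np.int64(78), np.int64(38)), (np.int64(80), np.int64(54)), (np.int64(82), np.int64(21)), (np.int64(84), np.int64(7)), (np.int64(86), np.int64(10)), (np.int64(88), np.int64(12)), (np.int64(90), np.int64(13)), (np.int64(92), np.int64(9)), (np.int64(94), np.int64(12)), (np.int64(96), np.int64(13)), (np.int64(98), np.int64(13)), (np.int64(100), np.int64(12)), (np.int64(102), np.int64(29)), (np.int64(104), np.int64(35)), (np.int64(106), np.int64(4)), (np.int64(108), np.int64(0))]
```

{"method": "send_rows", "body": {"steps": [[-3.1,-2.6,0,0,0,0,2.2],[-3.1,-2.6,0,0,0,0,2.2],[-3.1,-2.6,0,0,0,0,2.2],[-3.1,-2.6,0,0,0,0,2.2],[-3.1,-2.6,0,0,0,0,2.2],[-3.1,-2.6,0,0,0,0,2.2],[-3.1,-2.6,0,0,0,0,2.2],[-3.1,-2.6,0,0,0,0,2.2]], "force": 20}}

```text
time_s: 0.9
tool_pos: [358.5, 259.3, 303.8]
tool_rot: [-180.0, -0.0, 160.1]
force: [1.3, 0.6, 0.7]
finger_gap: 21.8
grip_force: 0.0
```

{"method": "send_rows", "body": {"steps": [[-3.1,-2.6,0,0,0,0,2.2],[-3.1,-2.6,0,0,0,0,2.2],[-3.1,-2.6,0,0,0,0,2.2],[-3.1,-2.6,0,0,0,0,2.2],[-3.1,-2.6,0,0,0,0,2.2],[-3.1,-2.6,0,0,0,0,2.2],[-3.1,-2.6,0,0,0,0,2.2],[0,0,0,0,0,0,2.2]]}}

```text
time_s: 1.7
tool_pos: [501.6, 11.2, 303.4]
tool_rot: [-179.9, 0.0, 159.8]
force: [0.1, 1.8, -0.5]
finger_gap: 21.9
grip_force: 0.0
```

```bash
cat > g.py <<'E'
import sys
from station import *
from h import *
s=state(); tgt=np.array(eval(sys.argv[1]),float); yaw=float(sys.argv[2])
Rm=R.from_euler("xyz",s["tool_rot"],degrees=True)
print("t",s["time_s"],s["tool_pos"].round(2),s["tool_rot"].round(2),"F",s["force"].round(2),"T",s["torque"].round(3),"gap",round(s["finger_gap"],1),s["joints"].round(0))
print("shift cm",(Rm.inv().apply(tgt-s["tool_pos"])/10).round(3),"turn",(Rm.inv()*R.from_euler("xyz",[180,0,yaw],degrees=True)).as_rotvec().round(4))
E
python3 g.py 520.4,-26,200 147
```

```text
t 1.7 [501.61  11.18 303.41] [-1.7989e+02  4.0000e-02  1.5977e+02] F [ 0.1   1.78 -0.51] T [ 0.101  0.027 -0.   ] gap 21.9 [ -1.  34.  -8. 100.   6.  46.  59.]
shift cm [-3.04  -2.82  10.349] turn [-0.0018  0.001   0.2229]
```

{"method": "send_rows", "body": {"steps": [[-1.01,-0.94,2.0,0,0,0,2.2],[-1.01,-0.94,2.0,0,0,0,2.2],[-1.02,-0.94,2.0,0,0,0,2.2],[0,0,2.0,0,0,0.11,2.2],[0,0,2.0,0,0,0.113,2.2],[0,0,0.35,0,0,0,2.2],[0,0,0,0,0,0,2.2],[0,0,0,0,0,0,2.2]]}}

```text
time_s: 2.5
tool_pos: [519.4, -20.8, 201.2]
tool_rot: [180.0, 0.0, 147.5]
force: [0.2, 0.6, -0.3]
finger_gap: 21.9
grip_force: 0.0
```

```bash
python3 g.py 520.4,-26,170 147
python3 - <<'E'
from station import *
from h import *
a,_=capture("top");b,_=capture("side")
cv2.imwrite("pics/a.png",np.hstack([crop(a,285,150,355,225,5),crop(b,290,160,360,235,5)]))
E
```

```text
t 2.5 [519.41 -20.83 201.24] [1.7997e+02 4.0000e-02 1.4752e+02] F [ 0.19  0.6  -0.27] T [-0.035  0.014 -0.034] gap 21.9 [  1.  45.  -3. 104.   4.  32.  52.]
shift cm [-0.359 -0.385  3.125] turn [0.0005 0.0007 0.009 ]
```

View pics/a.png

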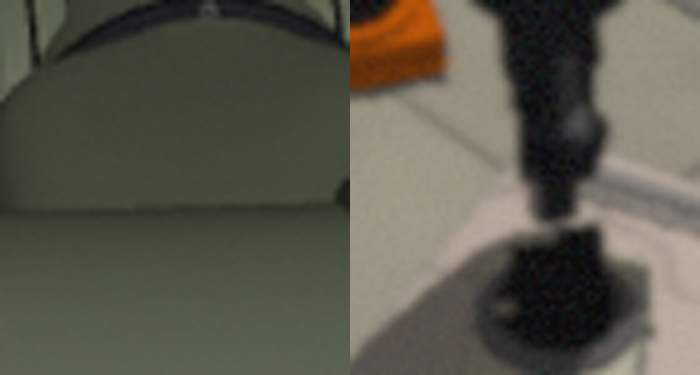

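The top view is blocked by the arm. The side view shows the closed fingertips just above the bar, around (400,205) in full-image pixels, so I'll fix the lateral offset before going down.

{"method": "send_rows", "body": {"steps": [[-0.18,-0.19,0,0,0,0.009,2.2],[-0.18,-0.19,0,0,0,0,2.2],[0,0,0,0,0,0,2.2],[0,0,0,0,0,0,2.2],[0,0,0,0,0,0,2.2],[0,0,0,0,0,0,2.2],[0,0,0,0,0,0,2.2],[0,0,0,0,0,0,2.2]]}}

```text
time_s: 3.4
tool_pos: [520.1, -26.1, 200.4]
tool_rot: [-180.0, -0.0, 146.8]
force: [0.5, 0.7, -0.5]
finger_gap: 21.8
grip_force: 0.0
```

```bash
python3 g.py 520.4,-26,160 147
```

```text
t 3.4 [520.11 -26.07 200.39] [-179.99   -0.    146.84] F [ 0.45  0.7  -0.51] T [-0.048  0.022  0.085] gap 21.8 [  1.  45.  -3. 103.   4.  32.  52.]
shift cm [-0.021  0.022  4.039] turn [-0.0002 -0.     -0.0028]
```

{"method": "send_rows", "body": {"steps": [[0,0,1.0,0,0,0,2.2],[0,0,1.0,0,0,0,2.2],[0,0,0.8,0,0,0,2.2],[0,0,0.6,0,0,0,2.2],[0,0,0.4,0,0,0,2.2],[0,0,0.2,0,0,0,2.2],[0,0,0,0,0,0,2.2],[0,0,0,0,0,0,2.2]]}}

```text
time_s: 4.2
tool_pos: [520.2, -26.1, 160.6]
tool_rot: [180.0, 0.0, 146.8]
force: [-0.6, 0.1, 0.5]
finger_gap: 22.1
grip_force: 0.0
```

{"method": "send_rows", "body": {"steps": [[0,0,0.1,0,0,0,2.2],[0,0,0.1,0,0,0,2.2],[0,0,0.1,0,0,0,2.2],[0,0,0,0,0,0,2.2],[0,0,0,0,0,0,2.2],[0,0,0,0,0,0,2.2],[0,0,0,0,0,0,2.2],[0,0,0,0,0,0,2.2]]}}

```text
time_s: 5.0
tool_pos: [520.1, -26.1, 157.4]
tool_rot: [-180.0, -0.0, 146.8]
force: [-0.1, 1.2, -0.4]
finger_gap: 22.1
grip_force: 0.0
```

{"method": "send_rows", "body": {"steps": [[0,0,0.05,0,0,0,2.2],[0,0,0.05,0,0,0,2.2],[0,0,0.05,0,0,0,2.2],[0,0,0.05,0,0,0,2.2],[0,0,0,0,0,0,2.2],[0,0,0,0,0,0,2.2],[0,0,0,0,0,0,2.2],[0,0,0,0,0,0,2.2]]}}

```text
time_s: 5.8
tool_pos: [520.2, -26.1, 155.4]
tool_rot: [-180.0, 0.0, 146.8]
force: [0.4, 0.1, 0.3]
finger_gap: 21.8
grip_force: 0.0
```

{"method": "send_rows", "body": {"steps": [[0,0,0.05,0,0,0,2.2],[0,0,0.05,0,0,0,2.2],[0,0,0,0,0,0,2.2],[0,0,0,0,0,0,2.2],[0,0,0,0,0,0,2.2],[0,0,0,0,0,0,2.2],[0,0,0,0,0,0,2.2],[0,0,0,0,0,0,2.2]]}}

```text
time_s: 6.6
tool_pos: [520.1, -26.1, 154.4]
tool_rot: [-180.0, 0.0, 146.8]
force: [-0.6, 0.3, 1.2]
finger_gap: 21.9
grip_force: 0.8
```

{"method": "send_rows", "body": {"steps": [[0,0,0.05,0,0,0,2.0],[0,0,0.03,0,0,0,1.8],[0,0,0,0,0,0,1.6],[0,0,0,0,0,0,1.6],[0,0,0,0,0,0,1.6],[0,0,0,0,0,0,1.6],[0,0,0,0,0,0,1.6],[0,0,0,0,0,0,1.6]]}}

```text
time_s: 7.4
tool_pos: [520.3, -26.0, 153.8]
tool_rot: [180.0, 0.0, 146.8]
force: [0.2, -0.3, 6.9]
finger_gap: 16.0
grip_force: 3.6
```

{"method": "send_rows", "body": {"steps": [[0,0,0,0,0,0,1.4],[0,0,0,0,0,0,1.3],[0,0,0,0,0,0,1.2],[0,0,0,0,0,0,1.1],[0,0,0,0,0,0,1.0],[0,0,0,0,0,0,1.0],[0,0,0,0,0,0,1.0],[0,0,0,0,0,0,1.0]], "force": 20}}

```text
time_s: 8.2
tool_pos: [520.7, -25.7, 153.9]
tool_rot: [179.9, 0.1, 146.9]
force: [2.3, 4.2, 7.6]
finger_gap: 11.5
grip_force: 21.4
```

```bash
python3 g.py 520.4,-26,153 147
```

```text
t 8.2 [520.66 -25.65 153.93] [1.7993e+02 6.0000e-02 1.4687e+02] F [2.31 4.17 7.65] T [ 0.643 -0.389  0.048] gap 11.5 [  1.  49.  -3. 105.   5.  26.  52.]
shift cm [ 0.003 -0.043  0.093] turn [ 0.0012  0.001  -0.0023]
```

{"method": "send_rows", "body": {"steps": [[0,0.03,0.03,0,0,0,1.0],[0,0.03,0.03,0,0,0,1.0],[0,0,0.03,0,0,0,1.0],[0,0,0,0,0,0,1.0],[0,0,0,0,0,0,1.0],[0,0,0,0,0,0,1.0],[0,0,0,0,0,0,1.0],[0,0,0,0,0,0,1.0]]}}

```text
time_s: 9.0
tool_pos: [520.8, -25.5, 153.2]
tool_rot: [180.0, 0.1, 146.8]
force: [-0.2, 0.3, 13.4]
finger_gap: 11.2
grip_force: 22.6
```

```bash
python3 g.py 520.7,-25.6,153 147
```

```text
t 9.0 [520.76 -25.54 153.19] [1.7997e+02 5.0000e-02 1.4684e+02] F [-0.24  0.31 13.41] T [0.106 0.141 0.033] gap 11.2 [  1.  49.  -3. 105.   5.  26.  52.]
shift cm [ 0.001 -0.008  0.019] turn [ 0.0005  0.0009 -0.0028]
```

{"method": "send_rows", "body": {"steps": [[0,0,0.02,0,0,0,1.0],[0,0,0.01,0,0,0.03,1.0],[0,0,0,0,0,0.05,1.0],[0,0,0,0,0,0.05,1.0],[0,0,0,0,0,0.05,1.0],[0,0,0,0,0,0.05,1.0],[0,0,0,0,0,0.04,1.0],[0,0,0,0,0,0.03,1.0]]}}

```text
time_s: 9.8
tool_pos: [520.9, -25.4, 153.0]
tool_rot: [179.9, 0.0, 129.6]
force: [-0.1, 1.3, 14.1]
finger_gap: 11.7
grip_force: 23.4
```

```bash
python3 g.py 520.7,-25.6,153 20
```

```text
t 9.8 [520.87 -25.4  152.98] [1.7994e+02 5.0000e-02 1.2958e+02] F [-0.1   1.27 14.05] T [0.366 0.12  0.139] gap 11.7 [ -1.  50.   1. 105.  -3.  25.  41.]
shift cm [-0.005 -0.026 -0.002] turn [ 1.6000e-03 -5.0000e-04  1.9125e+00]
```

{"method": "send_rows", "body": {"steps": [[0,0,0.01,0,0,0.05,1.0],[0,0,0,0,0,0.05,1.0],[0,0,0,0,0,0.06,1.0],[0,0,0,0,0,0.06,1.0],[0,0,0,0,0,0.06,1.0],[0,0,0,0,0,0.06,1.0],[0,0,0,0,0,0.06,1.0],[0,0,0,0,0,0.05,1.0]]}}

```text
time_s: 10.6
tool_pos: [521.1, -25.3, 152.9]
tool_rot: [179.9, 0.0, 103.8]
force: [1.2, 2.5, 14.8]
finger_gap: 11.5
grip_force: 23.5
```

```bash
python3 g.py 520.7,-25.6,153 20
```

```text
t 10.6 [521.09 -25.29 152.95] [1.7989e+02 1.0000e-02 1.0376e+02] F [ 1.2   2.51 14.82] T [ 0.562 -0.176  0.165] gap 11.5 [ -5.  50.   7. 105. -13.  26.  26.]
shift cm [-0.021 -0.046 -0.006] turn [ 1.8000e-03 -1.2000e-03  1.4618e+00]
```

{"method": "send_rows", "body": {"steps": [[0.02,0.02,0,0,0,0.05,1.0],[0,0,0,0,0,0.06,1.0],[0,0,0,0,0,0.06,1.0],[0,0,0,0,0,0.06,1.0],[0,0,0,0,0,0.06,1.0],[0,0,0,0,0,0.06,1.0],[0,0,0,0,0,0.06,1.0],[0,0,0,0,0,0.05,1.0]]}}

```text
time_s: 11.4
tool_pos: [521.4, -25.3, 153.0]
tool_rot: [179.9, -0.0, 77.4]
force: [1.3, 1.8, 14.6]
finger_gap: 11.2
grip_force: 23.4
```

```bash
python3 g.py 520.7,-25.6,153 20
```

```text
t 11.4 [521.38 -25.25 152.98] [ 1.7987e+02 -3.0000e-02  7.7390e+01] F [ 1.29  1.8  14.65] T [ 0.336 -0.431  0.237] gap 11.2 [ -8.  51.  14. 105. -24.  27.  10.]
shift cm [-0.049 -0.059 -0.002] turn [ 0.0019 -0.0016  1.0017]
```

{"method": "send_rows", "body": {"steps": [[0.01,0.01,0,0,0,0.05,1.0],[0,0,0,0,0,0.06,1.0],[0,0,0,0,0,0.06,1.0],[0,0,0,0,0,0.06,1.0],[0,0,0,0,0,0.06,1.0],[0,0,0,0,0,0.06,1.0],[0,0,0,0,0,0.06,1.0],[0,0,0,0,0,0.05,1.0]]}}

```text
time_s: 12.2
tool_pos: [521.6, -25.3, 153.0]
tool_rot: [179.9, -0.1, 51.0]
force: [3.0, 0.4, 14.1]
finger_gap: 11.7
grip_force: 23.4
```

```bash
python3 g.py 520.7,-25.6,153 20
```

```text
t 12.2 [521.6  -25.3  153.01] [ 1.7987e+02 -8.0000e-02  5.1030e+01] F [ 2.96  0.39 14.13] T [ 0.124 -0.671  0.159] gap 11.7 [-11.  52.  20. 105. -34.  29.  -7.]
shift cm [-0.08  -0.051  0.001] turn [ 0.0018 -0.002   0.5416]
```

{"method": "send_rows", "body": {"steps": [[0.02,0.02,0.01,0,0,0.06,1.0],[0,0,0,0,0,0.08,1.0],[0,0,0,0,0,0.08,1.0],[0,0,0,0,0,0.08,1.0],[0,0,0,0,0,0.08,1.0],[0,0,0,0,0,0.07,1.0],[0,0,0,0,0,0.06,1.0],[0,0,0,0,0,0,1.0]]}}

```text
time_s: 13.0
tool_pos: [521.9, -25.5, 152.9]
tool_rot: [179.9, -0.1, 21.8]
force: [2.9, -1.3, 14.1]
finger_gap: 11.7
grip_force: 23.2
```

```bash
python3 g.py 520.7,-25.6,153 20
```

```text
t 13.0 [521.85 -25.53 152.9 ] [ 1.7989e+02 -1.2000e-01  2.1810e+01] F [ 2.91 -1.32 14.08] T [-0.079 -0.628  0.029] gap 11.7 [-15.  53.  28. 105. -44.  33. -27.]
shift cm [-0.11  -0.037 -0.01 ] turn [ 0.0018 -0.0021  0.0315]
```

{"method": "send_rows", "body": {"steps": [[0,0,0,0,0,0,1.4],[0,0,0,0,0,0,1.8],[0,0,0,0,0,0,2.2],[0,0,0,0,0,0,2.2],[0,0,-0.3,0,0,0,2.2],[0,0,-0.6,0,0,0,2.2],[0,0,-1.0,0,0,0,2.2],[0,0,-1.0,0,0,0,2.2]]}}

```text
time_s: 13.8
tool_pos: [520.9, -25.3, 182.1]
tool_rot: [180.0, 0.0, 21.9]
force: [0.0, 0.1, -0.2]
finger_gap: 22.2
grip_force: 0.0
```

{"method": "send_rows", "body": {"steps": [[0,0,-2,0,0,0,2.2],[0,0,-2,0,0,0,2.2],[0,0,-2,0,0,0,2.2],[0,0,-2,0,0,0,0],[1.6,4,0,0,0,0,0],[1.6,4,0,0,0,0,0],[1.6,4,0,0,0,0,0],[1.6,4,0,0,0,0,0]]}}

```text
time_s: 14.6
tool_pos: [640.9, -150.9, 262.2]
tool_rot: [180.0, 0.0, 21.9]
force: [0.9, 0.7, 0.2]
finger_gap: 0.2
grip_force: 0.0
```

{"method": "send_rows", "body": {"steps": [[-1.8,1.4,0,0,0,0,0],[-1.8,1.4,0,0,0,0,0],[-1.8,1.4,0,0,0,0,0],[-1.8,1.4,0,0,0,0,0],[-1.8,1.4,0,0,0,0,0],[-1.8,1.4,0,0,0,0,0],[-1.8,1.4,0,0,0,0,0],[-1.8,1.4,0,0,0,0,0]]}}

```text
time_s: 15.4
tool_pos: [547.7, -308.2, 262.0]
tool_rot: [180.0, 0.0, 21.9]
force: [-0.2, 0.2, 0.3]
finger_gap: -0.1
grip_force: 0.0
```

```bash
python3 - <<'E'
from station import *
from h import *
a,d=capture("top");cv2.imwrite("pics/b.png",crop(a,290,165,360,240,8)); np.savez("top1.npz",p=a,d=d)
box=(290,165,360,240);m=camera_model("top")
print([(x,onz(m,x[1],60)) for x in blobs(a,box,(45,100,40),(85,255,255))],[(x,onz(m,x[1],60)) for x in blobs(a,box,(0,110,60),(8,255,255),1)])
K,t,A=cam(m);P=np.array([t+A@(np.linalg.solve(K,[u,v,1])*d[v,u]*[1,-1,-1]) for v in range(180,215) for u in range(300,340)])
Q=P[(P[:,2]>101)&(P[:,2]<115)];print(cv2.minAreaRect(Q[:,:2].astype(np.float32)),len(Q))
E
python3 g.py 474.9,-63.3,160 21.9
```

```text
[] [((13, array([314.62, 184.62])), array([553.84694404, -14.52600671,  60.        ]))]
((529.2501831054688, -23.335063934326172), (23.812992095947266, 11.936695098876953), 21.300643920898438) 38
t 15.45 [ 545.32 -311.79  262.3 ] [1.7988e+02 1.4000e-01 2.1690e+01] F [-4.13 -5.16 -0.07] T [-0.332  0.176 -0.012] gap -0.0 [ 12.  52.  35.  77. -31.  61. -17.]
shift cm [  2.665 -25.713  10.171] turn [ 0.0021  0.0024 -0.0036]
```

View pics/b.png

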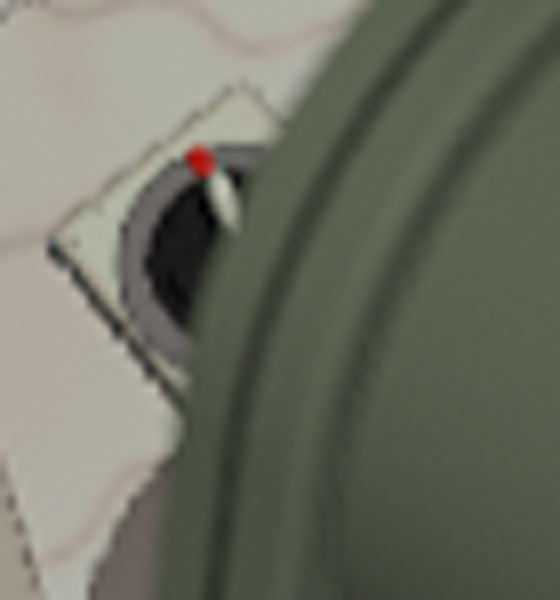

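The arm's elbow hides the right half of the dial. The pointer, at about (225,200) in the crop, lies close to the mark at (200,160). I'll move aside for a full view.

{"method": "send_rows", "body": {"steps": [[-1.7,1.5,0,0,0,0,0],[-1.7,1.5,0,0,0,0,0],[-1.7,1.5,0,0,0,0,0],[-1.7,1.5,0,0,0,0,0],[-1.7,1.5,0,0,0,0,0],[-1.7,1.5,0,0,0,0,0],[-1.7,1.5,0,0,0,0,0],[0,0,0,0,0,0,0]]}}

```text
time_s: 16.25
tool_pos: [475.0, -451.7, 261.9]
tool_rot: [179.9, 0.1, 21.7]
force: [0.0, 1.3, 0.0]
finger_gap: 0.0
grip_force: 0.0
```

```bash
python3 - <<'E'
from station import *
from h import *
a,d=capture("top");cv2.imwrite("pics/c.png",crop(a,290,165,360,240,8)); np.savez("top1.npz",p=a,d=d)
box=(290,165,360,240);m=camera_model("top")
print([(x,onz(m,x[1],60)) for x in blobs(a,box,(45,100,40),(85,255,255))],[(x,onz(m,x[1],60)) for x in blobs(a,box,(0,110,60),(8,255,255),1)])
K,t,A=cam(m);P=np.array([t+A@(np.linalg.solve(K,[u,v,1])*d[v,u]*[1,-1,-1]) for v in range(180,215) for u in range(300,340)])
Q=P[(P[:,2]>101)&(P[:,2]<115)];print(cv2.minAreaRect(Q[:,:2].astype(np.float32)),len(Q),np.median(Q,0))
E
python3 g.py 474.9,-63.3,160 21.9
```

```text
[((79, array([333.59, 214.34])), array([474.28225033, -63.70161725,  60.        ]))] [((13, array([314.62, 184.62])), array([553.84694404, -14.52600671,  60.        ]))]
((520.12841796875, -26.99428367614746), (43.69496154785156, 11.857308387756348), 22.310867309570312) 84 [520.53648053 -27.58808969 105.82653645]
t 16.3 [ 476.29 -450.16  261.81] [1.7997e+02 6.0000e-02 2.1820e+01] F [1.08 0.48 0.43] T [ 0.007  0.016 -0.034] gap 0.2 [ 28.  54.  33.  70. -30.  64.  -6.]
shift cm [ 14.258 -35.972  10.148] turn [ 0.0005  0.001  -0.0015]
```

View pics/c.png

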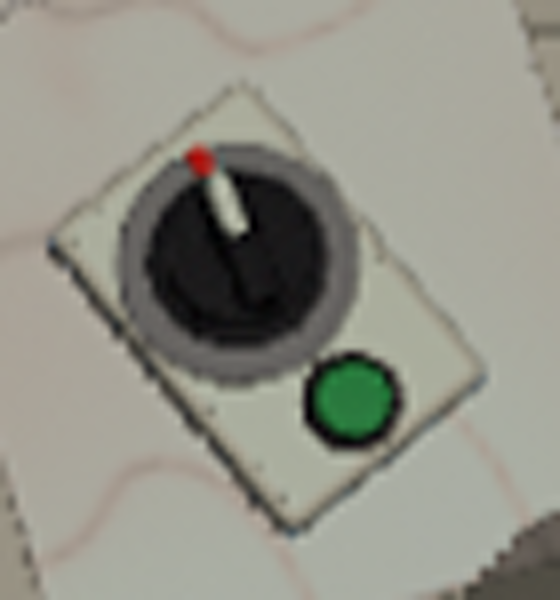

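The full view shows the pointer and stripe lined up with the red mark at about (314.6,184.6), within about 2°. The timer has barely moved, and the button is at (333.6,214.3). Next is the button.

{"method": "send_rows", "body": {"steps": [[1.4,-3.6,0,0,0,0,0],[1.4,-3.6,0,0,0,0,0],[1.4,-3.6,0,0,0,0,0],[1.4,-3.6,0,0,0,0,0],[1.4,-3.6,0,0,0,0,0],[1.4,-3.6,0,0,0,0,0],[1.4,-3.6,0,0,0,0,0],[1.4,-3.6,0,0,0,0,0]]}}

```text
time_s: 17.1
tool_pos: [473.4, -137.8, 261.7]
tool_rot: [-180.0, -0.0, 22.0]
force: [1.4, 0.5, 0.2]
finger_gap: 0.3
grip_force: 0.0
```

{"method": "send_rows", "body": {"steps": [[1.5,-3.6,0,0,0,0,0],[1.5,-3.6,0,0,0,0,0],[0,0,2,0,0,-0.1,0],[0,0,2,0,0,-0.1,0],[0,0,2,0,0,-0.095,0],[0,0,0,0,0,0,0],[0,0,0,0,0,0,0],[0,0,0,0,0,0,0]]}}

```text
time_s: 17.9
tool_pos: [474.7, -62.1, 202.2]
tool_rot: [179.9, -0.0, 38.7]
force: [-0.4, 0.4, 0.7]
finger_gap: 0.2
grip_force: 0.0
```

```bash
python3 g.py 474.5,-63.6,150 38.8
```

```text
t 17.9 [474.74 -62.15 202.21] [ 1.7995e+02 -4.0000e-02  3.8720e+01] F [-0.44  0.4   0.71] T [ 0.019 -0.038 -0.075] gap 0.2 [-10.  45.  26. 112. -37.  31. -10.]
shift cm [-0.113  0.093  5.221] turn [ 0.0009 -0.0007 -0.0014]
```

{"method": "send_rows", "body": {"steps": [[-0.1,0.09,1.2,0,0,0,0],[0,0,1.5,0,0,0,0],[0,0,1.5,0,0,0,0],[0,0,1.2,0,0,0,0],[0,0,0.6,0,0,0,0],[0,0,0.3,0,0,0,0],[0,0,0,0,0,0,0],[0,0,0,0,0,0,0]]}}

```text
time_s: 18.7
tool_pos: [474.4, -63.6, 138.7]
tool_rot: [180.0, -0.0, 38.8]
force: [0.3, 0.3, 1.1]
finger_gap: -0.1
grip_force: 0.0
```

{"method": "send_rows", "body": {"steps": [[0,0,0.1,0,0,0,0],[0,0,0.1,0,0,0,0],[0,0,0.1,0,0,0,0],[0,0,0.1,0,0,0,0],[0,0,0.1,0,0,0,0],[0,0,0,0,0,0,0],[0,0,0,0,0,0,0],[0,0,0,0,0,0,0]]}}

```text
time_s: 19.5
tool_pos: [474.3, -63.6, 133.2]
tool_rot: [180.0, 0.0, 38.8]
force: [-0.3, 0.1, -0.3]
finger_gap: -0.0
grip_force: 0.0
```

{"method": "send_rows", "body": {"steps": [[0,0,0.1,0,0,0,0],[0,0,0.1,0,0,0,0],[0,0,0.1,0,0,0,0],[0,0,0.05,0,0,0,0],[0,0,0,0,0,0,0],[0,0,0,0,0,0,0],[0,0,0,0,0,0,0],[0,0,0,0,0,0,0]]}}

```text
time_s: 20.3
tool_pos: [474.3, -63.6, 129.7]
tool_rot: [180.0, 0.0, 38.8]
force: [0.4, -0.8, 1.9]
finger_gap: 0.2
grip_force: 1.1
```

{"method": "send_rows", "body": {"steps": [[0,0,0.04,0,0,0,0],[0,0,0.04,0,0,0,0],[0,0,0.02,0,0,0,0],[0,0,0,0,0,0,0],[0,0,0,0,0,0,0],[0,0,0,0,0,0,0],[0,0,0,0,0,0,0],[0,0,0,0,0,0,0]]}}

```text
time_s: 21.1
tool_pos: [474.3, -63.6, 128.7]
tool_rot: [180.0, 0.0, 38.8]
force: [1.4, 1.4, 3.8]
finger_gap: 0.3
grip_force: 1.5
```

Now small steps until the force rises steeply at the button's end stop.

{"method": "send_rows", "body": {"steps": [[0,0,0.03,0,0,0,0],[0,0,0.03,0,0,0,0],[0,0,0,0,0,0,0],[0,0,0,0,0,0,0],[0,0,0,0,0,0,0],[0,0,0,0,0,0,0],[0,0,0,0,0,0,0],[0,0,0,0,0,0,0]]}}

```text
time_s: 21.9
tool_pos: [474.3, -63.6, 128.1]
tool_rot: [180.0, 0.0, 38.8]
force: [2.4, 0.5, 4.3]
finger_gap: -0.3
grip_force: 1.8
```

{"method": "send_rows", "body": {"steps": [[0,0,0.03,0,0,0,0],[0,0,0.02,0,0,0,0],[0,0,0,0,0,0,0],[0,0,0,0,0,0,0],[0,0,0,0,0,0,0],[0,0,0,0,0,0,0],[0,0,0,0,0,0,0],[0,0,0,0,0,0,0]]}}

```text
time_s: 22.7
tool_pos: [474.3, -63.6, 127.6]
tool_rot: [180.0, 0.0, 38.8]
force: [1.2, 0.0, 4.6]
finger_gap: -0.1
grip_force: 2.5
```

{"method": "send_rows", "body": {"steps": [[0,0,0.03,0,0,0,0],[0,0,0.02,0,0,0,0],[0,0,0,0,0,0,0],[0,0,0,0,0,0,0],[0,0,0,0,0,0,0],[0,0,0,0,0,0,0],[0,0,0,0,0,0,0],[0,0,0,0,0,0,0]]}}

```text
time_s: 23.5
tool_pos: [474.3, -63.7, 127.5]
tool_rot: [180.0, -0.0, 38.8]
force: [-0.1, 0.9, 15.4]
finger_gap: 0.1
grip_force: 7.9
```

The spring rise followed by the hard stop at 15 N shows the button is fully down. Letting go and retreating.

{"method": "send_rows", "body": {"steps": [[0,0,-0.2,0,0,0,0],[0,0,-0.3,0,0,0,0],[0,0,-0.6,0,0,0,0],[0,0,-1.5,0,0,0,0],[0,0,-2.5,0,0,0,0],[0,0,-3,0,0,0,0],[0,0,-3,0,0,0,0],[0,0,-2,0,0,0,0]]}}

```text
time_s: 24.3
tool_pos: [474.0, -63.6, 260.1]
tool_rot: [180.0, -0.0, 38.8]
force: [-1.3, 0.5, -1.4]
finger_gap: -0.3
grip_force: 0.0
```

{"method": "send_rows", "body": {"steps": [[-2.4,3.0,0,0,0,0,0],[-2.4,3.0,0,0,0,0,0],[-2.4,3.0,0,0,0,0,0],[-2.4,3.0,0,0,0,0,0],[-2.4,3.0,0,0,0,0,0],[-2.4,3.0,0,0,0,0,0],[-2.4,3.0,0,0,0,0,0],[-2.4,3.0,0,0,0,0,0]]}}

```text
time_s: 25.1
tool_pos: [474.6, -372.4, 258.4]
tool_rot: [-180.0, 0.0, 38.8]
force: [-0.2, 0.2, 0.6]
finger_gap: -0.0
grip_force: 0.0
```

{"method": "send_rows", "body": {"steps": [[-0.6,2.0,0,0,0,0,0],[-0.6,2.0,0,0,0,0,0],[-0.6,2.0,0,0,0,0,0],[-0.6,2.0,0,0,0,0,0],[-0.6,2.0,0,0,0,0,0],[0,0,0,0,0,0,0],[0,0,0,0,0,0,0],[0,0,0,0,0,0,0]]}}

```text
time_s: 25.9
tool_pos: [514.5, -467.0, 258.3]
tool_rot: [-180.0, 0.0, 38.8]
force: [-0.8, 0.5, 0.1]
finger_gap: 0.1
grip_force: 0.0
```

Run:
```python
from station import *
from h import *
a,d=capture("top");cv2.imwrite("pics/d.png",crop(a,290,165,360,240,8))
box=(290,165,360,240);m=camera_model("top")
print([(x,onz(m,x[1],60)) for x in blobs(a,box,(45,100,40),(85,255,255))],[(x,onz(m,x[1],60)) for x in blobs(a,box,(0,110,60),(8,255,255),1)])
K,t,A=cam(m);P=np.array([t+A@(np.linalg.solve(K,[u,v,1])*d[v,u]*[1,-1,-1]) for v in range(180,215) for u in range(300,340)])
Q=P[(P[:,2]>101)&(P[:,2]<115)];print(cv2.minAreaRect(Q[:,:2].astype(np.float32)),len(Q)); s=state();print(s["tool_pos"],s["dq"].round(1))
print("button z",[round((t+A@(np.linalg.solve(K,[u,v,1])*d[v,u]*[1,-1,-1]))[2],1) for u in(333,334) for v in(213,214,215)])
```

```text
[((77, array([333.61, 214.44])), array([474.01848596, -63.75026121,  60.        ]))] [((13, array([314.62, 184.62])), array([553.84694404, -14.52600671,  60.        ]))]
((520.0534057617188, -26.90654754638672), (43.070430755615234, 12.107978820800781), 22.15736198425293) 84
[ 514.62587631 -466.97224246  258.46824828] [ 0.1 -0.  -0.  -0.3  0.   0.  -0. ]
button z [np.float64(62.8), np.float64(61.7), np.float64(60.3), np.float64(58.4), np.float64(62.4), np.float64(60.2)]
```

View pics/d.png

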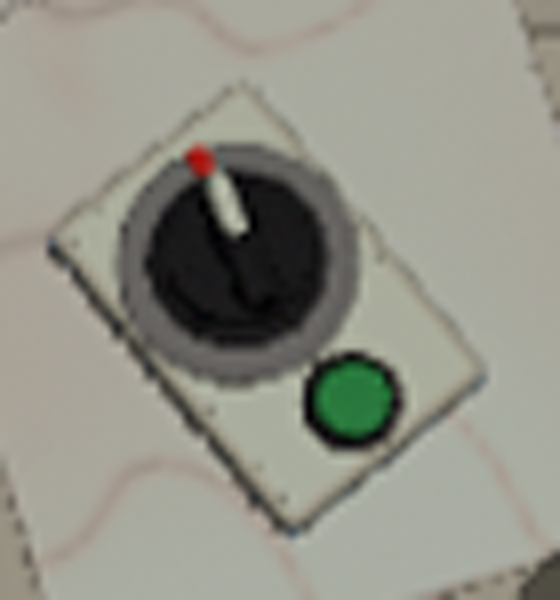

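The pointer is still at the red mark, the button at (333.6,214.4) is back up, and the timer is in place with the arm clear of it.

```bash
python3 -c "
from station import *
print(job_done())"
```

```text
the job is handed in; nothing more can be done
None
```

The job is handed in at about 26 s: the dial's pointer stands at the red mark to within about 2° (turned under about 14–15 N), the start button was pressed fully down and came back up, and the timer stayed within about 1–2 mm of its place; no score was returned.

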